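# Prop the chamber's vent hatch and lock its stay

### The arm

A 6-joint arm with a two-finger parallel gripper is mounted at the origin on the work surface. World frame = base frame: x ahead of the robot, y to its left, z up, the work surface at z = 0. Lengths are in m, angles in rad, forces in N, time in s.
With the tool pointing down it reaches from about 0.35 to 0.775 m from the base axis. Payload 5.5 kg.
Tool frame: the origin (TCP) lies between the finger pads; the fingertips stand 11 mm ahead of it and the grasp point (between the pads) lies 8 mm behind it (tips_ahead is the distance from the TCP to the fingertips, in m); z points along the fingers, y is the line along which they close (so a half turn about z gives the same grasp; the last joint's range is limited). The gripper opens to 85 mm and grips with 20 to 120 N. Pads are 22 mm wide; open, the fingers measure 114 mm over their backs; the gripper's body (76 mm by 85 mm) begins 54 mm behind the grasp point. The pads swing forward as they close: fully open they stand 13 mm farther back than shut.
Start: joints at [-1.356, 0.313, 0.046, 1.304, 0, 1.431], TCP at [0.2, -0.539, 0.242] pointing down, gripper open.
Joint ranges: [-2.76, 2.76], [-0.86, 1.69], [-1.03, 1.26], [-2.2, 2.34], [-1.47, 1.5], [-3.14, 3.14]. Speed limits (rad/s): [2.57, 2.57, 3.14, 3.14, 3.14, 3.14].

### API

Orientations are given as a unit quaternion [w, x, y, z].
In Python, from workcell import * gives the robot as it stands. The module is installed in compiled form; this text tells all that it offers.
- The arm moves only by the tool jog_arm, never from a script. Its argument "moves" is a list of rows, each an object with "fingers": the closure, from 0 (fully open) to 1 (shut); "slide": the shift along the tool's x, y, z in mm, a list of three; "angular": the turn, a rotation vector about the tool's x, y, z in degrees, a list of three. A call has 1 to 10 rows; each row is the pose to reach, as a shift and turn from the pose commanded when the call began, along the tool's axes at that moment; what a row does not reach only later rows make up. A row lasts 1/12 s, in which the tool goes at most 41.7 mm and 7.16 degrees, less where a joint would pass 70% of its speed; a pose out of reach is approached as far as the arm can. A call with a gripper value outside its range is refused whole. The fingers move at their own pace and stop on an object; "squeeze" is the grip in N (left out, the last holds). Time passes only in rows, so rows that repeat a pose let the fingers close. It gives the time, the measured TCP pose, the force, the opening and the grip force at its end, in the units of the state.
- get_state(): the state, without advancing time (a new reading comes with each control period).
- read_camera(name): name is "side" or "top" or "wrist"; returns a dict with "color" (420x560x3 uint8, red, green, blue), "fovy" (degrees; the focal length in pixels is half the picture's height over the tangent of half this angle, whatever the lens; pixels are square), "cx", "cy" (the principal point, pixels), "D" ([k1, k2, p1, p2, k3] as OpenCV has them; the pictures are not rectified), "world_from_camera" (4x4, takes a point from camera to world coordinates); the wrist camera has in their place "tool_from_camera" (4x4, takes a point from camera to tool coordinates, whose origin is the TCP and whose axes are the flange's). Camera axes: x right, y down, z forward; pixel columns grow to the right and rows downward; lengths in m; the calibration is good to about 2 mm. A picture is of the moment at which its call begins: read the wrist's pose just before it. There is no depth.
- hand_in(): hands the job in; it is judged then, once.
Trained networks look in a picture, given as the dict that the camera call returned (one of the last four; its "shot" number tells which), for a name from the list of things; names that differ only in an ending like _2 or _b are one class to them, and where a whole thing is asked for, a point or a joint stands for the part that bears it (a point fixed in the world has none). Each returns a list of dicts, best first, with "p" (0 to 1); they miss things now and then, are a little off and sometimes report something else, mostly with a low value. They report only what shows in the picture. A call takes as long as a camera call.
- look_for(target, picture): "point" ([column, row] in pixels, amid what is visible of it).
- tip_of(target, picture): "point" ([column, row] in pixels: a listed point, or the origin of a listed thing).
The state is a dict: "clock": time; "joint_pos": joint angles; "qvel": joint speeds; "tau": joint torques, N m; "tcp_pos": TCP position; "orientation": TCP orientation; "wrist_force": force on the tool from outside, world axes, zero at the start; "ft_torque": the same for the moment, N m; "finger_gap": finger opening in m; "grip_force": force on a finger pad.
Only numpy, scipy, OpenCV 4.12 (cv2) and the standard library are available. Lean on these libraries where they do the work, as an engineer would, in place of code of your own. Each camera call takes 0.05 s, during which the arm holds its last target. There are 200 camera calls.

### The job

Prop the vent hatch of the white test chamber open with its stay: slide the blue hatch along and bring the steel stay down so that its yellow-ringed hole (no other) sits fully down over the brass peg. Once the stay is seated, swing the red keeper all the way across it to lock it down, and let go. Leave the bottle, the cup and the copper spool where they stand.

Things in the scene. Friction and masses are not known exactly. Their poses are not given: they have to be found in the camera images.
- chamber: White box on the bench, fixed: 230 (x) by 380 (y) by 100 mm high; origin at the centre of its underside. Its flat top (deck, 100 mm up) carries everything below. Its y axis is the hatch's sliding direction (+y opens); all offsets named 'chamber x/y' are along its axes. Below, heights are above the deck. The vent opening under the hatch runs over chamber x -85 to 85, y -50 to 60 mm.
- hatch (a joint): Blue plate, 204 (chamber x) by 135 (y) by 6 mm, sliding on the deck: 0 = shut, grows in m as it slides to chamber +y, to 0.10. Stays where it is left; takes 3 to 5 N to slide. Starts 0 to 30 mm open.
- hatch_fin (a point): Centre of the top of the hatch's black upright fin, by which it is pushed: 50 (chamber x) by 12 (y) by 42 mm high, its top 48 mm above the deck, its foot on the 6 mm plate. It is at chamber x -60 mm, the stay's centre line at +35 mm.
- stay_pivot (a point): The stay's hinge axis (along chamber x), on the hatch, 16 mm above the deck; moves with the hatch. The peg stands on the line from it along chamber -y. The yellow-ringed hole meets the peg when this point is 135 mm from the peg along chamber y.
- stay (a joint): Steel flat bar, 28 wide, 8 thick, reaching 205 mm from its hinge. 0 = lying level towards chamber -y (12 to 20 mm above the deck); pi/2 = upright; more = leaning back to +y, at most 2.1 rad. Starts about upright (1.45 to 1.9). Its hinge is stiff: it stays at the angle where it is left (about 1 N at its end moves it) and must be pushed down. Four 16 by 16 mm holes with centres 75, 105, 135 and 165 mm from the hinge; the third (135 mm) is ringed in yellow.
- stay_hole (a point): Centre of the yellow-ringed hole, at mid thickness of the stay.
- stay_end (a point): Free end of the stay (205 mm from its hinge), at mid width and thickness.
- peg_tip (a point): Top of the fixed upright brass peg: 10 mm diameter, rounded top, 30 mm above the deck (10 mm above the seated stay). It stands on a 6 mm thick plate on the deck, on the stay's line; its place along chamber y differs from time to time.
- keeper_pivot (a point): Vertical axis of the red keeper, 40 mm from the peg to chamber -x and 35 mm to chamber -y; the point is at the keeper's underside, 25 mm above the deck (5 mm above the seated stay).
- keeper (a joint): Red keeper: flat lever 18 mm wide, 6 mm thick, reaching 75 mm from its axis. 0 = pointing to chamber +x, straight across the stay, against its stop; pi/2 = pointing to chamber -y, clear of the stay. Starts 1.1 to 1.8 rad; at most 2.0. Turned from above it closes anticlockwise. It stays where it is left; under 1 N at its post turns it.
- keeper_post (a point): Centre of the top of the red post on the keeper, 65 mm from its axis: 14 mm diameter, standing 36 mm above the keeper's flat (31 to 67 mm above the deck). Pushed sideways to turn the keeper.
- bottle: Bystander: amber bottle with orange cap, 66 mm diameter, 170 mm high; origin at the centre of its foot.
- cup: Bystander: white cup, rim 76 mm diameter, 95 mm high; origin at the centre of its foot.
- spool: Bystander: copper spool, 60 mm diameter, 60 mm high, standing; origin at the centre of its foot.

How it is judged:
By the outcome, as a careful person would: the job done as asked, in the order asked, and still so for the second after the job is handed in, with the robot touching nothing.
It also fails if it takes over 61 s, if anything falls off the work surface, if the arm or the gripper's body presses on something with over 40 N, if the wrist force passes 120 N, or if a joint passes its speed limit or range.

## Working session

There is one attempt and no reset: what is moved stays moved. The work goes in short steps, Python scripts to look and compute and a tool call to move; the robot and the scene stay as the last step left them, time stands still between calls to the robot, and variables do not carry over. Pictures are saved under pics/ and viewed, at most 10 in all, crops included, and the job is handed in when it is done.

Besides the shell and the picture viewer there is one more tool, called after "Request:" as name(argument=value, ...) on one line, values as JSON. jog_arm: Moves the arm, as the interface text tells. Its arguments: {"type":"object","properties":{"moves":{"type":"array","items":{"type":"object","properties":{"fingers":{"type":"number"},"slide":{"type":"array","items":{"type":"number"}},"angular":{"type":"array","items":{"type":"number"}}}}},"squeeze":{"type":"number"}},"required":["moves"]}

```bash
mkdir -p pics; cat > h.py <<'E'
from workcell import *
import numpy as np, cv2
from scipy.optimize import least_squares
from scipy.spatial.transform import Rotation as R
def K(p):
    f=p["color"].shape[0]/2/np.tan(np.radians(p["fovy"])/2)
    return np.array([[f,0,p["cx"]],[0,f,p["cy"]],[0,0,1]])
def Tt():
    s=get_state(); T=np.eye(4); q=s["orientation"]
    T[:3,:3]=R.from_quat([q[1],q[2],q[3],q[0]]).as_matrix(); T[:3,3]=s["tcp_pos"]; return T
def shot(n):
    T=Tt(); p=read_camera(n)
    p["T"]=np.array(p["world_from_camera"]) if n!="wrist" else T@np.array(p["tool_from_camera"]); return p
def ray(p,px):
    u=cv2.undistortPoints(np.array([[px]],float),K(p),np.array(p["D"],float))[0,0]
    d=p["T"][:3,:3]@np.array([u[0],u[1],1]); return p["T"][:3,3],d/np.linalg.norm(d)
def atz(p,px,z):
    o,d=ray(p,px); return o+d*(z-o[2])/d[2]
def proj(p,X):
    Ti=np.linalg.inv(p["T"]); r=cv2.Rodrigues(Ti[:3,:3])[0]
    return cv2.projectPoints(np.atleast_2d(np.array(X,float)),r,Ti[:3,3],K(p),np.array(p["D"],float))[0][:,0]
def tri(rs):
    A=sum(np.eye(3)-np.outer(d,d) for o,d in rs); b=sum((np.eye(3)-np.outer(d,d))@o for o,d in rs); return np.linalg.solve(A,b)
def save(p,n): cv2.imwrite(f"pics/{n}.png",p["color"][:,:,::-1])
E
cat > a.py <<'E'
from h import *
ps={n:shot(n) for n in("side","top")}
for n in ps: save(ps[n],n+"0")
for t in "chamber hatch_fin stay_pivot stay_hole stay_end peg_tip keeper_pivot keeper_post bottle cup spool".split():
    b={}
    for n in ps:
        l=tip_of(t,ps[n])
        if l: b[n]=l[0]
    print(t,{n:(np.round(v["point"]).tolist(),round(v["p"],2)) for n,v in b.items()}, np.round(tri([ray(ps[n],b[n]["point"]) for n in b]),4) if len(b)==2 else "")
for n in ps: print(n,np.round(ps[n]["T"],3).tolist())
s=get_state();print(s["clock"],s["tcp_pos"],s["orientation"])
E
python3 a.py
```

```text
chamber {'side': ([294.0, 244.0], 0.57), 'top': ([287.0, 240.0], 0.58)} [ 0.552  -0.0109  0.0044]
hatch_fin {'side': ([322.0, 209.0], 0.84), 'top': ([270.0, 260.0], 0.62)} [0.482  0.0339 0.1558]
stay_pivot {'side': ([286.0, 203.0], 0.95), 'top': ([304.0, 218.0], 0.77)} [ 0.5872 -0.054   0.1144]
stay_hole {'side': ([288.0, 154.0], 0.92), 'top': ([314.0, 214.0], 0.78)} [ 0.5795 -0.0695  0.2567]
stay_end {'side': ([286.0, 130.0], 0.8), 'top': ([320.0, 208.0], 0.81)} [ 0.5837 -0.0802  0.3238]
peg_tip {'side': ([286.0, 187.0], 0.91), 'top': ([337.0, 218.0], 0.85)} [ 0.588  -0.1388  0.1173]
keeper_pivot {'side': ([296.0, 245.0], 0.68)} 
keeper_post {'side': ([293.0, 157.0], 0.69), 'top': ([377.0, 223.0], 0.57)} [ 0.5684 -0.2327  0.1678]
bottle {'side': ([262.0, 317.0], 0.81), 'top': ([185.0, 216.0], 0.8)} [ 6.213e-01  2.807e-01 -5.000e-04]
cup {'side': ([278.0, 187.0], 0.95), 'top': ([398.0, 213.0], 0.85)} [ 0.621  -0.3243  0.007 ]
spool {'side': ([230.0, 236.0], 0.86), 'top': ([296.0, 176.0], 0.62)} [ 0.7393 -0.0374 -0.0011]
side [[-0.998, -0.05, 0.033, 0.557], [-0.055, 0.544, -0.837, 1.153], [0.024, -0.838, -0.546, 0.872], [0.0, 0.0, 0.0, 1.0]]
top [[-0.008, -0.981, 0.195, 0.372], [-1.0, 0.012, 0.02, 0.006], [-0.022, -0.195, -0.981, 1.357], [0.0, 0.0, 0.0, 1.0]]
1.2 [ 0.19975505 -0.53922612  0.24234331] [5.25309368e-05 9.84304312e-01 1.76479514e-01 3.72378140e-06]
```

View pics/top0.png

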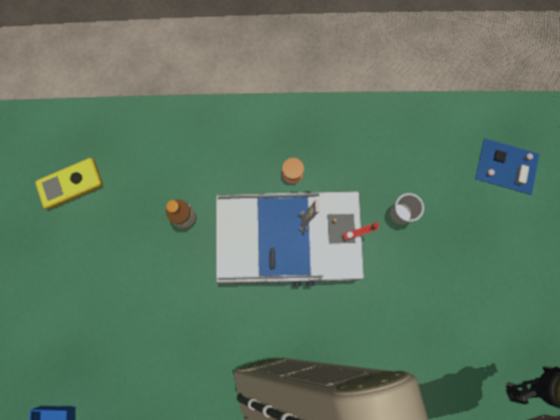

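View pics/side0.png

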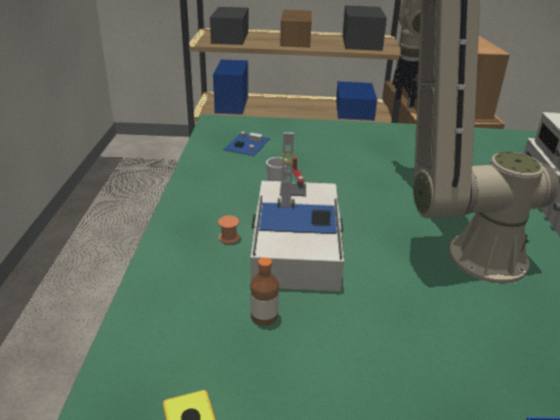

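The two views show the chamber with the stay upright, the keeper open and the arm clear. Next, a closer look with the wrist camera, with the tool squared up.

```bash
cat >> h.py <<'E'
def go(X,yaw=None):
    T=Tt(); d=T[:3,:3].T@(np.array(X)-T[:3,3])*1000
    r=[0,0,0]
    if yaw is not None:
        G=R.from_euler("z",yaw)*R.from_matrix(np.diag([1,-1,-1])); r=np.degrees((R.from_matrix(T[:3,:3]).inv()*G).as_rotvec())
    print("slide",np.round(d,1),"ang",np.round(r,2))
E
python3 -c "
from h import *
p=shot('wrist');print(np.round(p['tool_from_camera'],3).tolist(),p['fovy'],get_state()['wrist_force'])
go([.45,-.2,.40],0)"
```

```text
[[-0.001, -0.961, -0.278, 0.071], [1.0, -0.0, -0.001, 0.0], [0.001, -0.278, 0.961, -0.132], [0.0, 0.0, 0.0, 1.0]] 66.06418662209867 [ 0.23912293 -0.53736137 -0.46678205]
slide [ 352.5 -231.2 -157.7] ang [1.000e-02 0.000e+00 2.033e+01]
```

Request:
jog_arm(moves=[{"slide": [0,0,-40],"fingers": 1,"angular": [0,0,5]},{"slide": [0,0,-80],"fingers": 1,"angular": [0,0,10]},{"slide": [0,0,-120],"fingers": 1,"angular": [0,0,15]},{"slide": [30,-20,-150],"fingers": 1,"angular": [0,0,20.3]},{"slide": [435,-255,-158],"fingers": 1,"angular": [0,0,20.3]},{"slide": [435,-255,-158],"fingers": 1,"angular": [0,0,20.3]},{"slide": [435,-255,-158],"fingers": 1,"angular": [0,0,20.3]},{"slide": [435,-255,-158],"fingers": 1,"angular": [0,0,20.3]},{"slide": [435,-255,-158],"fingers": 1,"angular": [0,0,20.3]},{"slide": [435,-255,-158],"fingers": 1,"angular": [0,0,20.3]}])

```text
clock: 2.08
tcp_pos: [0.3784, -0.3188, 0.3953]
orientation: [0.0, 1.0, 0.0, 0.0]
wrist_force: [1.3, -0.8, 0.5]
finger_gap: -0.0002
grip_force: 0.0
```

```bash
python3 -c "
from h import *
go([.52,-.15,.40],0)"
```

```text
slide [ 141.6 -168.8   -4.7] ang [ 0.04 -0.03  0.  ]
```

Request:
jog_arm(moves=[{"slide": [142,-169,-5]},{"slide": [142,-169,-5]},{"slide": [142,-169,-5]},{"slide": [142,-169,-5]},{"slide": [142,-169,-5]},{"slide": [142,-169,-5]},{"slide": [142,-169,-5]},{"slide": [142,-169,-5]}])

```text
schema error: expected keys fingers, slide, angular
```

```bash
cat > fit.py <<'E'
from h import *
import sys,json
# params: cx,cy,yaw, pegy, pivy, finy, stay, keep (chamber coordinates)
def model(v):
    cx,cy,w,py,vy,fy,s,k=v; c,n=np.cos(w),np.sin(w)
    W=lambda x,y,z:np.array([cx+c*x-n*y,cy+n*x+c*y,.1+z])
    kx,ky=-.005,py-.035
    st=lambda r:W(.035,vy-r*np.cos(s),.016+r*np.sin(s))
    return dict(chamber=W(0,0,-.1),hatch_fin=W(-.06,fy,.048),stay_pivot=W(.035,vy,.016),stay_hole=st(.135),stay_end=st(.205),
      peg_tip=W(.035,py,.03),keeper_pivot=W(kx,ky,.025),keeper_post=W(kx+.065*np.cos(k),ky-.065*np.sin(k),.067))
def run(cams,v0,pr=True):
    ob=[]
    for n in cams:
        p=shot(n)
        save(p,f"{n}_{get_state()['clock']:.1f}")
        for t in model(v0):
            l=tip_of(t,p)
            if l and l[0]["p"]>.4: ob.append((n,p,t,np.array(l[0]["point"]),l[0]["p"]))
    def res(v):
        m=model(v); return np.concatenate([(proj(p,m[t])[0]-x)*(.3 if t=="chamber" else 1) for n,p,t,x,_ in ob]+[[(v[2])*20]])
    r=least_squares(res,v0,loss="soft_l1",f_scale=2,x_scale=[.1,.1,.1,.1,.1,.1,1,1])
    m=model(r.x)
    if pr:
        for n,p,t,x,q in ob: print(n,t,x.round(),round(q,2),(proj(p,m[t])[0]-x).round(1))
    for t in m: print(t,m[t].round(4))
    v=r.x; print("yaw %.4f peg-pivot %.1f mm  stay %.3f keeper %.3f"%(v[2],(v[4]-v[3])*1e3,v[6],v[7]))
    json.dump(list(v),open("v.json","w")); return r.x
if __name__=="__main__":
    try: v0=json.load(open("v.json"))
    except OSError: v0=[.55,-.01,0,-.128,-.043,.045,1.5,1.2]
    run(sys.argv[1:],v0)
E
python3 fit.py wrist top side; ls pics
```

```text
wrist chamber [81. 60.] 0.65 [0.6 0.9]
wrist stay_pivot [55.  7.] 0.83 [0.3 3.6]
wrist stay_hole [295.   0.] 0.64 [-317.6  -38.8]
wrist keeper_pivot [151.  38.] 0.64 [-1.5  1.5]
wrist keeper_post [191.   9.] 0.83 [ 2.  -0.7]
top chamber [288. 240.] 0.72 [-1.1  0.7]
top hatch_fin [272. 257.] 0.59 [0.3 1. ]
top stay_pivot [305. 218.] 0.94 [-1.7  3.2]
top stay_hole [314. 212.] 0.82 [ 1.7 -0.7]
top stay_end [316. 206.] 0.71 [ 6.3 -0.6]
top peg_tip [338. 219.] 0.71 [-2.7  0.3]
top keeper_pivot [350. 236.] 0.72 [-0.3 -1. ]
top keeper_post [375. 225.] 0.72 [1.3 0.3]
side chamber [296. 246.] 0.73 [ 1.  -0.4]
side hatch_fin [324. 210.] 0.72 [-2.   0.6]
side stay_pivot [288. 204.] 0.62 [-1.4 -1.8]
side stay_hole [287. 159.] 0.9 [ 1.1 -1.9]
side stay_end [286. 132.] 0.58 [ 2.6 -1. ]
side peg_tip [287. 184.] 0.61 [-0.  0.]
side keeper_pivot [300. 182.] 0.92 [ 1.1 -1.3]
side keeper_post [296. 156.] 0.67 [0.  2.1]
chamber [ 0.5471 -0.0112  0.    ]
hatch_fin [0.4865 0.0277 0.148 ]
stay_pivot [ 0.5828 -0.0522  0.116 ]
stay_hole [ 0.5831 -0.0736  0.2493]
stay_end [ 0.5832 -0.0847  0.3184]
peg_tip [ 0.584  -0.1324  0.13  ]
keeper_pivot [ 0.5445 -0.168   0.125 ]
keeper_post [ 0.5624 -0.2305  0.167 ]
yaw 0.0150 peg-pivot 80.3 mm  stay 1.411 keeper 1.306
side0.png
side_3.0.png
top0.png
top_2.6.png
wrist_2.1.png
```

Request:
jog_arm(moves=[{"slide": [142,-169,-5],"angular": [0,0,0],"fingers": 1},{"slide": [142,-169,-5],"angular": [0,0,0],"fingers": 1},{"slide": [142,-169,-5],"angular": [0,0,0],"fingers": 1},{"slide": [142,-169,-5],"angular": [0,0,0],"fingers": 1},{"slide": [142,-169,-5],"angular": [0,0,0],"fingers": 1},{"slide": [142,-169,-5],"angular": [0,0,0],"fingers": 1},{"slide": [142,-169,-5],"angular": [0,0,0],"fingers": 1},{"slide": [142,-169,-5],"angular": [0,0,0],"fingers": 1}])

```text
clock: 4.1
tcp_pos: [0.5197, -0.151, 0.3996]
orientation: [0.0, 1.0, 0.001, -0.0]
wrist_force: [0.1, -0.4, 0.4]
finger_gap: -0.0
grip_force: 0.0
```

```bash
python3 fit.py wrist wrist top side; ls pics;python3 -c "
from h import *
go([.52,-.15,.40],0)"
```

```text
wrist chamber [198. 151.] 0.92 [-0.9 -1.5]
wrist hatch_fin [137. 210.] 0.94 [0.1 0.4]
wrist stay_pivot [201. 127.] 0.94 [0.  1.3]
wrist stay_hole [182. 128.] 0.93 [-1.4  2.8]
wrist stay_end [159. 135.] 0.85 [ 0.8 -2. ]
wrist peg_tip [266. 131.] 0.85 [ 0.1 -5. ]
wrist keeper_post [352. 146.] 0.79 [ 0.  -5.8]
wrist chamber [197. 148.] 0.79 [0.4 2.3]
wrist hatch_fin [136. 212.] 0.82 [ 0.5 -2.1]
wrist stay_pivot [199. 128.] 0.86 [1.1 0.8]
wrist stay_hole [179. 127.] 0.58 [0.5 3.2]
wrist stay_end [158. 133.] 0.64 [-0.2 -0.5]
wrist peg_tip [266. 127.] 0.81 [-1.3 -1.1]
wrist keeper_pivot [298. 157.] 0.88 [-3.2  0.4]
wrist keeper_post [159. 134.] 0.71 [191.7   5.8]
top chamber [289. 238.] 0.73 [0.3 2.5]
top hatch_fin [274. 260.] 0.65 [-1.7 -2.1]
top stay_pivot [304. 220.] 0.97 [-0.6  0.5]
top stay_hole [312. 214.] 0.71 [-0.4 -2.8]
top stay_end [317. 205.] 0.82 [ 0.  -0.1]
top peg_tip [336. 217.] 0.49 [-0.4  1.2]
top keeper_pivot [348. 233.] 0.52 [2.  0.2]
side chamber [296. 246.] 0.8 [ 1.  -1.4]
side hatch_fin [325. 210.] 0.56 [-2.9  0.3]
side stay_hole [285. 157.] 0.87 [2.2 0.6]
side stay_end [284. 131.] 0.73 [4.8 1.7]
side peg_tip [285. 183.] 0.9 [0.8 0.4]
side keeper_pivot [298. 182.] 0.57 [ 1.9 -2.4]
side keeper_post [296. 155.] 0.44 [-3.1  2.8]
chamber [ 0.5475 -0.0155  0.    ]
hatch_fin [0.4859 0.0285 0.148 ]
stay_pivot [ 0.5838 -0.0514  0.116 ]
stay_hole [ 0.5843 -0.0655  0.2503]
stay_end [ 0.5845 -0.0728  0.3199]
peg_tip [ 0.5867 -0.1333  0.13  ]
keeper_pivot [ 0.5479 -0.1697  0.125 ]
keeper_post [ 0.5721 -0.23    0.167 ]
yaw 0.0354 peg-pivot 82.0 mm  stay 1.466 keeper 1.225
side0.png
side_3.0.png
side_5.5.png
top0.png
top_2.6.png
top_5.0.png
wrist_2.1.png
wrist_4.2.png
wrist_4.6.png
slide [ 0.5 -1.4 -0. ] ang [ 0.01 -0.    0.03]
```

View pics/wrist_4.6.png

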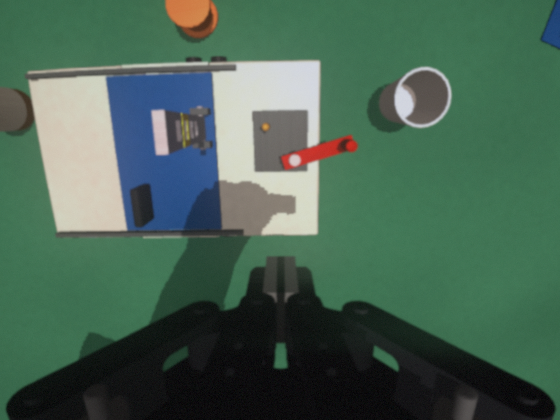

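The wrist picture shows the deck corners at about (319,60), (318,236), (57,234) and (30,75), the peg at (265,127), the keeper post at (348,145), and the fin at (142,205). I'll use the corners to settle the yaw.

```bash
python3 - <<'E'
from h import *
p=shot("wrist")
P=[atz(p,x,.1)[:2] for x in [(319,60),(318,236),(57,235),(30,74)]]
for a in P: print(a.round(4))
L=[np.linalg.norm(P[i]-P[(i+1)%4]) for i in range(4)];print(np.round(L,3))
d=P[0]-P[1];print("right",np.arctan2(d[1],d[0]))
for a,b in((2,1),(3,0)):
    d=P[a]-P[b];print(np.arctan2(-d[0],d[1]))
print("c",np.mean(P,0))
print("peg",atz(p,(265,127),.13),"fin",atz(p,(137,210),.148),"post",atz(p,(347,143),.167))
go([.486,-.02,.40],.03)
E
```

```text
[ 0.6661 -0.1987]
[ 0.4353 -0.2043]
[0.4357 0.1765]
[0.6569 0.1744]
[0.231 0.381 0.221 0.373]
right 0.024162555225480116
-0.0012364631870422078
0.024804804743867936
c [ 0.54850287 -0.01304043]
peg [ 0.58535857 -0.13235131  0.13      ] fin [0.48656308 0.0279907  0.148     ] post [ 0.56880197 -0.22491387  0.167     ]
slide [-3.340e+01 -1.314e+02 -1.000e-01] ang [ 0.   -0.   -1.69]
```

Request:
jog_arm(moves=[{"slide": [-34,-41,0],"angular": [0,0,-1.1],"fingers": 1},{"slide": [-34,-82,0],"angular": [0,0,-1.1],"fingers": 1},{"slide": [-34,-121,0],"angular": [0,0,-1.1],"fingers": 1},{"slide": [-34,-121,40],"angular": [0,0,-1.1],"fingers": 1},{"slide": [-34,-121,268],"angular": [0,0,-1.1],"fingers": 1},{"slide": [-34,-121,268],"angular": [0,0,-1.1],"fingers": 1},{"slide": [-34,-121,268],"angular": [0,0,-1.1],"fingers": 1},{"slide": [-34,-121,268],"angular": [0,0,-1.1],"fingers": 1},{"slide": [-34,-121,268],"angular": [0,0,-1.1],"fingers": 1},{"slide": [-34,-121,268],"angular": [0,0,-1.1],"fingers": 1}])

```text
clock: 6.78
tcp_pos: [0.4823, -0.0297, 0.1272]
orientation: [-0.001, 1.0, 0.01, -0.003]
wrist_force: [-1.2, 0.7, 0.5]
finger_gap: 0.0001
grip_force: 0.0
```

```bash
python3 -c "
from h import *
go([.486,-.03,.131],.02)
p=shot('wrist');save(p,'w2');print(get_state()['clock'])
print(tip_of('hatch_fin',p),tip_of('stay_pivot',p))"
```

```text
slide [ 3.6  0.4 -3.8] ang [-0.08  0.35 -0.01]
6.8333
[{'point': [133.1, 295.2], 'p': 0.94}, {'point': [262.3, 126.6], 'p': 0.5}] [{'point': [344.7, 43.4], 'p': 0.57}, {'point': [260.5, 128.5], 'p': 0.51}]
```

Request:
jog_arm(moves=[{"slide": [3,-10,-2],"angular": [0,0,0],"fingers": 1},{"slide": [3,-20,-2],"angular": [0,0,0],"fingers": 1},{"slide": [3,-30,-2],"angular": [0,0,0],"fingers": 1},{"slide": [3,-40,-2],"angular": [0,0,0],"fingers": 1},{"slide": [3,-48,-2],"angular": [0,0,0],"fingers": 1},{"slide": [3,-54,-2],"angular": [0,0,0],"fingers": 1},{"slide": [3,-58,-2],"angular": [0,0,0],"fingers": 1},{"slide": [3,-60,-2],"angular": [0,0,0],"fingers": 1},{"slide": [3,-60,-2],"angular": [0,0,0],"fingers": 1}])

```text
clock: 7.68
tcp_pos: [0.487, 0.0303, 0.1339]
orientation: [-0.0, 1.0, 0.01, -0.0]
wrist_force: [-0.4, 0.2, -0.0]
finger_gap: 0.0001
grip_force: 0.1
```

```bash
python3 fit.py wrist top side wrist | grep -v top
```

```text
wrist chamber [337. 137.] 0.8 [ 1.2 -1.6]
wrist hatch_fin [233. 300.] 0.6 [-0.2 -1.7]
wrist stay_pivot [424.  66.] 0.8 [ 0.8 -0.7]
side chamber [293. 242.] 0.75 [2.7 2.7]
side hatch_fin [324. 216.] 0.62 [-2.8 -0.6]
side stay_pivot [284. 204.] 0.79 [1.5 2.4]
side stay_hole [286. 158.] 0.59 [0.5 3.1]
side stay_end [285. 139.] 0.89 [ 2.9 -3.5]
side peg_tip [286. 186.] 0.85 [ 0.1 -1.3]
side keeper_pivot [299. 182.] 0.72 [ 0.9 -1.1]
side keeper_post [294. 155.] 0.7 [0.9 3.3]
wrist chamber [338. 134.] 0.75 [-1.5  1.4]
wrist hatch_fin [231. 296.] 0.84 [0.2 2.4]
wrist stay_pivot [423.  65.] 0.86 [-0.3  0.7]
chamber [ 0.5491 -0.0142  0.    ]
hatch_fin [0.4881 0.0503 0.148 ]
stay_pivot [ 0.5843 -0.0302  0.116 ]
stay_hole [ 0.5846 -0.0497  0.2496]
stay_end [ 0.5848 -0.0598  0.3189]
peg_tip [ 0.5858 -0.1301  0.13  ]
keeper_pivot [ 0.5464 -0.1658  0.125 ]
keeper_post [ 0.5654 -0.2279  0.167 ]
yaw 0.0153 peg-pivot 99.9 mm  stay 1.426 keeper 1.288
```

Request:
jog_arm(moves=[{"slide": [0,-8,0],"angular": [0,0,0],"fingers": 1},{"slide": [0,-16,0],"angular": [0,0,0],"fingers": 1},{"slide": [0,-23,0],"angular": [0,0,0],"fingers": 1},{"slide": [0,-27,0],"angular": [0,0,0],"fingers": 1},{"slide": [0,-30,0],"angular": [0,0,0],"fingers": 1},{"slide": [0,-31,0],"angular": [0,0,0],"fingers": 1},{"slide": [0,-31,0],"angular": [0,0,0],"fingers": 1},{"slide": [0,-31,0],"angular": [0,0,0],"fingers": 1}])

```text
clock: 10.15
tcp_pos: [0.4864, 0.0612, 0.1339]
orientation: [-0.001, 1.0, 0.01, -0.0]
wrist_force: [-0.5, 0.2, 0.1]
finger_gap: 0.0
grip_force: 0.0
```

```bash
python3 fit.py top side wrist top side wrist| tail -9; python3 -c "
from h import *
s=get_state();print(s['tcp_pos'],s['clock']);go([.52,.03,.2],.02)"
```

```text
chamber [ 0.5504 -0.0126  0.    ]
hatch_fin [0.4857 0.0818 0.148 ]
stay_pivot [5.848e-01 1.000e-04 1.160e-01]
stay_hole [ 0.5855 -0.0154  0.2501]
stay_end [ 0.5859 -0.0235  0.3196]
peg_tip [ 0.5954 -0.2189  0.13  ]
keeper_pivot [ 0.5571 -0.2558  0.125 ]
keeper_post [ 0.6049 -0.2999  0.167 ]
yaw 0.0484 peg-pivot 219.4 mm  stay 1.455 keeper 0.794
[0.48669238 0.06058058 0.13392522] 12.85
slide [ 32.7  31.2 -66.1] ang [ 0.   -0.   -0.02]
```

Request:
jog_arm(moves=[{"slide": [0,6,-20],"angular": [0,0,0],"fingers": 1},{"slide": [0,8,-60],"angular": [0,0,0],"fingers": 1},{"slide": [0,10,-100],"angular": [0,0,0],"fingers": 1},{"slide": [0,10,-140],"angular": [0,0,0],"fingers": 1},{"slide": [0,10,-180],"angular": [0,0,0],"fingers": 1},{"slide": [5,40,-220],"angular": [0,0,0],"fingers": 1},{"slide": [10,80,-266],"angular": [0,0,0],"fingers": 1},{"slide": [14,130,-266],"angular": [0,0,0],"fingers": 1},{"slide": [14,130,-266],"angular": [0,0,0],"fingers": 1},{"slide": [14,130,-266],"angular": [0,0,0],"fingers": 1}])

```text
clock: 13.68
tcp_pos: [0.5046, -0.0736, 0.4016]
orientation: [0.001, 1.0, 0.007, 0.002]
wrist_force: [0.4, 0.3, -0.2]
finger_gap: -0.0
grip_force: 0.0
```

```bash
python3 - <<'E'
from h import *
Z=dict(stay_pivot=.116,peg_tip=.13,keeper_pivot=.125,hatch_fin=.148,keeper_post=.167)
for i in range(2):
    p=shot("wrist")
    for t in Z:
        l=tip_of(t,p)
        if l: print(t,np.round(l[0]["point"]),l[0]["p"],atz(p,l[0]["point"],Z[t]).round(4))
c=p["color"];save(p,"w3")
E
```

```text
stay_pivot [220. 116.] 0.68 [0.5833 0.0031 0.116 ]
keeper_pivot [360. 151.] 0.57 [ 0.544  -0.1738  0.125 ]
hatch_fin [153. 199.] 0.73 [0.4839 0.0829 0.148 ]
keeper_post [422. 134.] 0.85 [ 0.5672 -0.231   0.167 ]
stay_pivot [225. 113.] 0.64 [0.5837 0.0031 0.116 ]
keeper_pivot [364. 151.] 0.67 [ 0.5417 -0.1707  0.125 ]
hatch_fin [159. 193.] 0.76 [0.4882 0.0809 0.148 ]
keeper_post [430. 135.] 0.92 [ 0.5645 -0.2327  0.167 ]
```

View pics/w3.png

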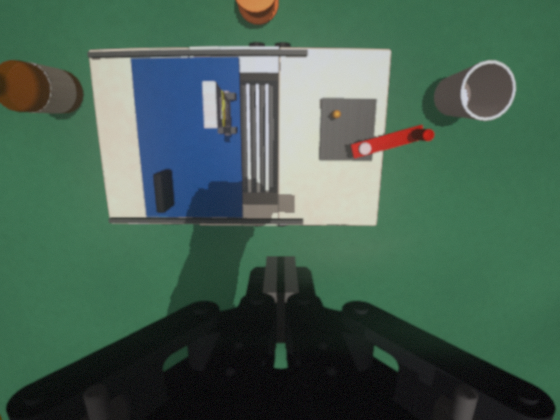

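```bash
python3 - <<'E'
from h import *
go([.585,.035,.40],.02); go([.585,.035,.314],.02)
p=shot("wrist");print(atz(p,(335,114),.13))
b=np.array([.035,.314])
for s in [1.45,1.3,1.15,1,.85,.7,.55,.45,.35,.3,.25,.15,.0]:
    r=.188; y=.002-r*np.cos(s)+.004*np.sin(s)+.014; z=.116+r*np.sin(s)+.004*np.cos(s)+.011
    print(s,np.round([-(y-b[0])*1e3,-(z-b[1])*1e3],0))
E
```

```text
slide [ 8.400e+01 -1.018e+02 -1.000e-01] ang [0.   0.01 0.04]
slide [  84.  -101.8   85.9] ang [0.   0.01 0.04]
[ 0.58556813 -0.13168586  0.13      ]
1.45 [38. -0.]
1.3 [65.  5.]
1.15 [92. 14.]
1 [117.  27.]
0.85 [140.  43.]
0.7 [160.  63.]
0.55 [177.  85.]
0.45 [187. 102.]
0.35 [194. 119.]
0.3 [197. 128.]
0.25 [200. 137.]
0.15 [204. 155.]
0.0 [207. 183.]
```

Request:
jog_arm(moves=[{"slide": [10,-40,0],"angular": [0,0,0],"fingers": 1},{"slide": [30,-75,0],"angular": [0,0,0],"fingers": 1},{"slide": [60,-100,0],"angular": [0,0,0],"fingers": 1},{"slide": [84,-102,25],"angular": [0,0,0],"fingers": 1},{"slide": [84,-102,60],"angular": [0,0,0],"fingers": 1},{"slide": [84,-102,86],"angular": [0,0,0],"fingers": 1},{"slide": [84,-102,86],"angular": [0,0,0],"fingers": 1},{"slide": [84,-102,86],"angular": [0,0,0],"fingers": 1}])

```text
clock: 15.0
tcp_pos: [0.5841, 0.0348, 0.3128]
orientation: [-0.0, 1.0, 0.01, -0.002]
wrist_force: [0.5, 0.1, 0.5]
finger_gap: 0.0002
grip_force: 0.0
```

Request:
jog_arm(moves=[{"slide": [0,20,0],"angular": [0,0,0],"fingers": 1},{"slide": [0,38,0],"angular": [0,0,0],"fingers": 1},{"slide": [0,65,5],"angular": [0,0,0],"fingers": 1},{"slide": [0,92,14],"angular": [0,0,0],"fingers": 1},{"slide": [0,117,27],"angular": [0,0,0],"fingers": 1},{"slide": [0,140,43],"angular": [0,0,0],"fingers": 1},{"slide": [0,160,63],"angular": [0,0,0],"fingers": 1},{"slide": [0,177,85],"angular": [0,0,0],"fingers": 1},{"slide": [0,187,102],"angular": [0,0,0],"fingers": 1},{"slide": [0,192,112],"angular": [0,0,0],"fingers": 1}])

```text
clock: 15.83
tcp_pos: [0.5897, -0.1598, 0.2032]
orientation: [0.001, 1.0, 0.009, 0.001]
wrist_force: [-0.9, 0.3, 0.3]
finger_gap: -0.0002
grip_force: 0.2
```

```bash
python3 - <<'E'
from h import *
p=shot("wrist");save(p,"w4");q=shot("side");save(q,"s4")
go([.585,-.157,.202],.02)
cv2.imwrite("pics/c4.png",np.vstack([cv2.resize(p["color"][:300],(800,428)),cv2.resize(q["color"][130:230,200:400],(344,172)).repeat(1,0)][:1])[:,:,::-1])
E
```

```text
slide [-4.  -1.5  0.4] ang [ 0.   -0.01 -0.12]
```

View pics/w4.png

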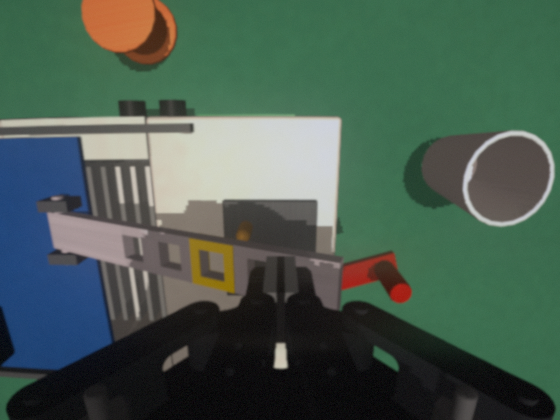

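The stay is now part-way down. The peg tip shows at (243,231), the ring's centre at (213,265) and the hinge brackets at (57,204) and (67,258). I'll compute how far apart the pivot and peg are.

```bash
python3 - <<'E'
from h import *
from itertools import product
for i in range(2):
    p=shot("wrist")
    if i==0: print("peg man",atz(p,(243,231),.13),"piv man",atz(p,(62,231),.116))
    g={}
    for t in("peg_tip","stay_pivot","stay_hole","stay_end","keeper_post"):
        l=tip_of(t,p)
        if l: g[t]=np.array(l[0]["point"]); print(t,g[t],round(l[0]["p"],2))
    if "peg_tip" in g: print("peg",atz(p,g["peg_tip"],.13))
    if "stay_pivot" in g: print("piv",atz(p,g["stay_pivot"],.116))
    # fit pivot y,x & angle from pivot, hole
    if "stay_hole" in g and "stay_pivot" in g:
        w=.02
        P=lambda v,r:np.array([v[0]+np.sin(w)*r*np.cos(v[2]),v[1]-r*np.cos(v[2]),.116+r*np.sin(v[2])])
        f=lambda v:np.concatenate([proj(p,P(v,.135))[0]-g["stay_hole"],proj(p,P(v,0))[0]-g["stay_pivot"]])
        r=least_squares(f,[.584,.002,.4],x_scale=[.1,.1,1]);print("fit",r.x.round(4),f(r.x).round(1))
E
```

```text
peg man [ 0.5896972  -0.13304992  0.13      ] piv man [0.58213592 0.00280155 0.116     ]
peg_tip [244.  235.9] 0.95
stay_pivot [ 63.5 230.2] 0.83
stay_hole [220.5 257.8] 0.59
stay_end [341.8 283.6] 0.87
keeper_post [401.9 294. ] 0.56
peg [ 0.58622949 -0.13366948  0.13      ]
piv [0.58278662 0.00151141 0.116     ]
fit [0.5829 0.0016 0.3732] [ 0.1  0.1 -0.1 -0.1]
peg_tip [246.9 241.1] 0.79
stay_pivot [ 65.1 230.6] 0.98
stay_hole [147.  225.1] 0.7
stay_end [345.6 283.4] 0.64
keeper_post [403.9 295.2] 0.61
peg [ 0.58299678 -0.1340259   0.13      ]
piv [0.58268027 0.00246128 0.116     ]
fit [0.6048 0.0067 0.6759] [  6.   19.5 -10.4 -29.2]
```

Request:
jog_arm(moves=[{"slide": [-4,5,16],"angular": [0,0,0],"fingers": 1},{"slide": [-4,8,25],"angular": [0,0,0],"fingers": 1},{"slide": [-4,11,36],"angular": [0,0,0],"fingers": 1},{"slide": [-4,12,43],"angular": [0,0,0],"fingers": 1},{"slide": [-4,13,50],"angular": [0,0,0],"fingers": 1},{"slide": [-4,14,57],"angular": [0,0,0],"fingers": 1},{"slide": [-4,15,63],"angular": [0,0,0],"fingers": 1},{"slide": [-4,15,67],"angular": [0,0,0],"fingers": 1},{"slide": [-4,15,70],"angular": [0,0,0],"fingers": 1},{"slide": [-4,15,70],"angular": [0,0,0],"fingers": 1}])

```text
clock: 17.37
tcp_pos: [0.5852, -0.1725, 0.1314]
orientation: [-0.0, 1.0, 0.01, -0.0]
wrist_force: [0.7, 1.0, 0.0]
finger_gap: 0.0002
grip_force: 0.0
```

```bash
python3 - <<'E'
from h import *
p=shot("wrist");save(p,"w5");s=get_state();print(s["tcp_pos"],s["wrist_force"],s["clock"])
E
```

```text
[ 0.58528492 -0.17243332  0.13182741] [ 0.16963412  0.15847219 -0.77544474] 17.4167
```

View pics/w5.png

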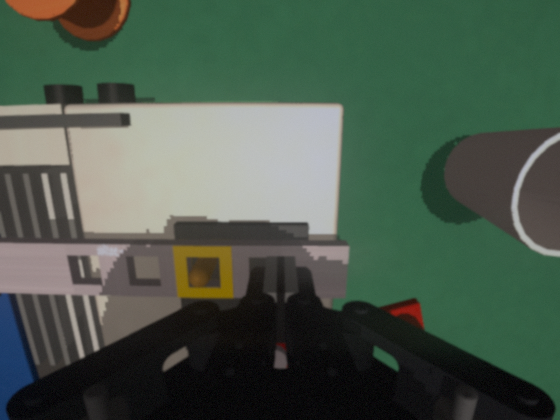

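The peg shows inside the yellow ring, at about (202,272), and the tips are at seated height. One firmer press to confirm.

Request:
jog_arm(moves=[{"slide": [0,0,2],"angular": [0,0,0],"fingers": 1},{"slide": [0,0,3],"angular": [0,0,0],"fingers": 1},{"slide": [0,0,3],"angular": [0,0,0],"fingers": 1}])

```text
clock: 17.67
tcp_pos: [0.5858, -0.1726, 0.1307]
orientation: [0.001, 1.0, 0.01, 0.001]
wrist_force: [-2.2, 0.9, 6.6]
finger_gap: 0.0001
grip_force: 3.3
```

```bash
python3 - <<'E'
from h import *
S=np.array([.530,-.235]);go([*S,.21],.02);go([*S,.153],.02)
w=.02;Rw=np.array([[np.cos(w),-np.sin(w)],[np.sin(w),np.cos(w)]])
for k in [1.27,1.1,.95,.8,.65,.5,.35,.2,.1,0,-.04]:
    pv=np.array([.5857,-.1333])+Rw@[-.04,-.035]
    t=np.array([np.sin(k),np.cos(k)]);f=min(1,2**.5*max(np.sin(k),0));g=min(1,2**.5*np.cos(k))
    X=pv+Rw@(.065*np.array([np.cos(k),-np.sin(k)])-.007*t-[.011*f,.014*g])
    d=Rw.T@(X-S)*1e3; print(k,X.round(3),np.round([d[0],-d[1]]))
E
```

```text
slide [-56.9  61.3 -79.4] ang [ 0.06 -0.11 -0.01]
slide [-57.   61.3 -22.4] ang [ 0.06 -0.11 -0.01]
1.27 [ 0.549 -0.239] [19.  4.]
1.1 [ 0.56  -0.239] [30.  5.]
0.95 [ 0.569 -0.237] [39.  3.]
0.8 [ 0.577 -0.234] [47. -0.]
0.65 [ 0.586 -0.227] [56. -7.]
0.5 [ 0.594 -0.219] [ 64. -14.]
0.35 [ 0.601 -0.211] [ 71. -23.]
0.2 [ 0.606 -0.202] [ 77. -32.]
0.1 [ 0.609 -0.195] [ 80. -38.]
0 [ 0.612 -0.189] [ 83. -45.]
-0.04 [ 0.612 -0.186] [ 83. -47.]
```

Request:
jog_arm(moves=[{"slide": [0,0,-40],"angular": [0,0,0],"fingers": 1},{"slide": [0,0,-80],"angular": [0,0,0],"fingers": 1},{"slide": [-25,25,-80],"angular": [0,0,0],"fingers": 1},{"slide": [-57,61,-80],"angular": [0,0,0],"fingers": 1},{"slide": [-57,61,-80],"angular": [0,0,0],"fingers": 1},{"slide": [-57,61,-80],"angular": [0,0,0],"fingers": 1},{"slide": [-57,61,-50],"angular": [0,0,0],"fingers": 1},{"slide": [-57,61,-24],"angular": [0,0,0],"fingers": 1},{"slide": [-57,61,-24],"angular": [0,0,0],"fingers": 1}])

```text
clock: 18.42
tcp_pos: [0.5272, -0.2322, 0.1479]
orientation: [-0.002, 1.0, 0.01, -0.003]
wrist_force: [-1.4, 1.4, -1.4]
finger_gap: -0.0
grip_force: 0.0
```

```bash
python3 - <<'E'
from h import *
p=shot("wrist");q=shot("side")
c=np.hstack([p["color"][:,:,:],cv2.resize(q["color"][140:245,240:300],(240,420))])
cv2.imwrite("pics/c6.png",c[:,:,::-1]);s=get_state();print(s["tcp_pos"],s["wrist_force"],s["clock"])
E
```

```text
[ 0.52921234 -0.23336613  0.15221141] [ 0.21138977 -0.48642037  0.66189978] 18.5167
```

View pics/c6.png

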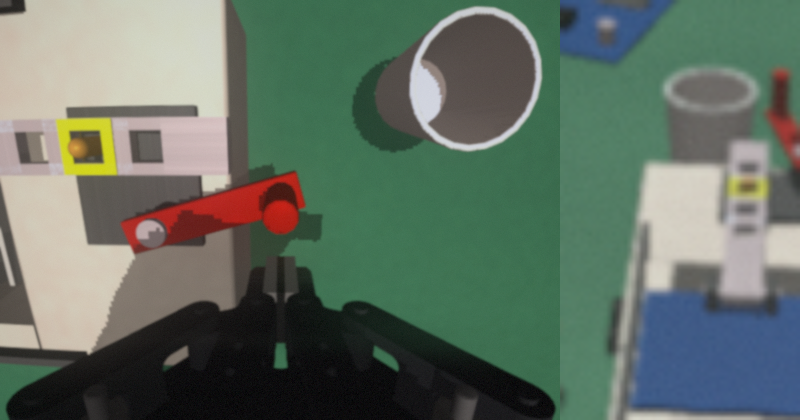

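The peg (78,147) stands inside the yellow ring, and the stay lies level and stays put. The keeper lever runs from (150,233) to its post at (282,215), with the fingers on its near side. Now the push along the arc.

Request:
jog_arm(moves=[{"slide": [10,2,0],"angular": [0,0,0],"fingers": 1},{"slide": [19,4,0],"angular": [0,0,0],"fingers": 1},{"slide": [30,5,0],"angular": [0,0,0],"fingers": 1},{"slide": [39,3,0],"angular": [0,0,0],"fingers": 1},{"slide": [47,0,0],"angular": [0,0,0],"fingers": 1},{"slide": [56,-7,0],"angular": [0,0,0],"fingers": 1},{"slide": [64,-14,0],"angular": [0,0,0],"fingers": 1},{"slide": [71,-23,0],"angular": [0,0,0],"fingers": 1},{"slide": [77,-32,0],"angular": [0,0,0],"fingers": 1},{"slide": [80,-38,0],"angular": [0,0,0],"fingers": 1}])

```text
clock: 19.35
tcp_pos: [0.6096, -0.1934, 0.1529]
orientation: [-0.0, 1.0, 0.01, 0.0]
wrist_force: [-0.8, -1.7, -0.2]
finger_gap: -0.0002
grip_force: 0.3
```

Request:
jog_arm(moves=[{"slide": [2,-4,0],"angular": [0,0,0],"fingers": 1},{"slide": [3,-7,0],"angular": [0,0,0],"fingers": 1},{"slide": [3,-9,0],"angular": [0,0,0],"fingers": 1},{"slide": [3,-9,0],"angular": [0,0,0],"fingers": 1}])

```text
clock: 19.68
tcp_pos: [0.6112, -0.1886, 0.153]
orientation: [0.003, 1.0, 0.009, -0.0]
wrist_force: [-1.0, -8.8, -1.8]
finger_gap: 0.0
grip_force: 4.4
```

Request:
jog_arm(moves=[{"slide": [0,-2,0],"angular": [0,0,0],"fingers": 1},{"slide": [0,-2,0],"angular": [0,0,0],"fingers": 1},{"slide": [0,12,0],"angular": [0,0,0],"fingers": 1},{"slide": [-3,25,-20],"angular": [0,0,0],"fingers": 1},{"slide": [-10,30,-60],"angular": [0,0,0],"fingers": 1},{"slide": [-30,30,-100],"angular": [0,0,0],"fingers": 1},{"slide": [-60,30,-140],"angular": [0,0,0],"fingers": 1},{"slide": [-60,30,-140],"angular": [0,0,0],"fingers": 1},{"slide": [-60,30,-140],"angular": [0,0,0],"fingers": 1}])

```text
clock: 20.43
tcp_pos: [0.5521, -0.2181, 0.2976]
orientation: [0.002, 1.0, 0.009, 0.003]
wrist_force: [0.3, -1.1, -0.4]
finger_gap: -0.0001
grip_force: 0.0
```

```bash
python3 - <<'E'
from h import *
p=shot("wrist");q=shot("side")
c=np.hstack([p["color"],cv2.resize(q["color"][140:245,240:300],(240,420))])
cv2.imwrite("pics/c7.png",c[:,:,::-1]);s=get_state();print(s["tcp_pos"],s["wrist_force"],s["clock"])
E
```

```text
[ 0.55231874 -0.21734379  0.29278983] [-0.31799276 -0.58498636 -0.30599141] 20.5333
```

View pics/c7.png

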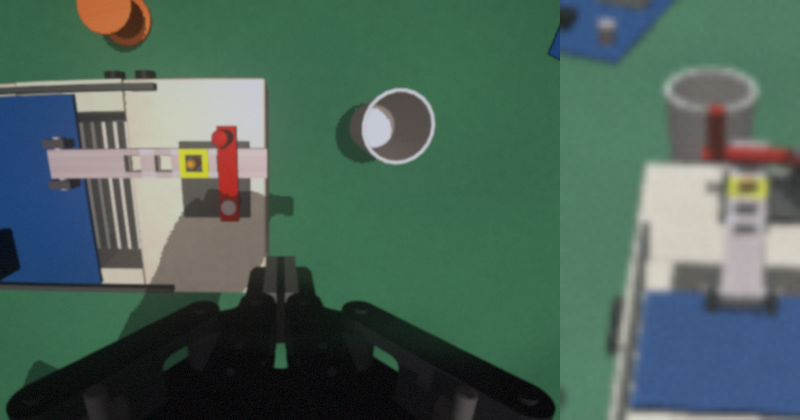

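The keeper lies straight across the stay, from (229,208) to its post at (222,137). The peg is in the yellow ring at (193,163), the bystanders are where they were, and the arm is clear.

```bash
python3 -c "
from workcell import *
print(hand_in())"
```

```text
the job is handed in; nothing more can be done
None
```

I slid the hatch open, seated the stay's yellow-ringed hole on the brass peg, swung the keeper to its stop across it, cleared the arm without touching the bottle, cup or spool, and handed the job in at about 20.5 s; the hand-in gave no verdict.

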